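# Clamp the next brake insert and move the test clip onto its contact post

## Task

The next brake insert is waiting in the test nest whose cam lever is still raised: press that lever fully down to clamp the insert. Then squeeze the yellow test clip's thumb plate towards its finger wings to open the hook, take the clip off the tested insert, catch the brass contact post of the newly clamped insert in the open hook, and let go so that the hook closes on the post and the clip stays there level by its own spring. Leave the other things on the bench where they are.

Things in the scene. Friction and masses are not known exactly. Their poses are not given: they have to be found in the camera images.
- clip: Yellow test clip, 120 mm long, 65 g, level, wings upright, caught on the tested insert's post at the start. Origin on its long axis, at the middle of a caught 6 mm post. x along the clip towards the hook, y across, z up. On x: black nose (10 mm wide, 12 high) ends at -3 mm, barrel 11 mm thick from -30 to the wings at -53, barrel 14.4 mm thick behind them to -80.
- clip_mouth (a point): Same point and axes as clip: where the middle of a caught post lies between nose and hook. When the hook is open, the middle of the gap is at x = -3 mm plus half the joint hook reading.
- clip_wings (a point): Middle of the clip's yellow finger-wing plate, on the long axis, 55.5 mm behind clip_mouth; axes as the clip. Plate 5 mm thick (x), 15 mm wide (y), reaching 24 mm above and below the axis. One fingertip goes in front (+x) of it, above the barrel: tips 7 to 11 mm above the axis.
- clip_thumb (a point): Middle of the yellow thumb plate on the sprung rod, on the long axis, 45 mm behind clip_wings less the joint hook reading; axes as the clip. 5 mm thick, 15 mm wide, reaching 17 mm above and below the axis. The other fingertip goes behind (-x) it: wings and thumb plate are squeezed together, 50 mm over both less the joint hook reading.
- hook_bar (a point): Middle of the steel J hook's cross bar, which moves with the thumb plate and draws back against the nose: 3 mm thick (x), 17 mm wide, 5 mm high. The gap to the nose takes the post from below: at the -y side the shank (inner face y -6 mm), at the +y side a 4 mm barb turned back (inner face y +7 mm). The gap's middle is always 75 mm ahead of the middle of the squeezed faces.
- hook (a joint): How far the clip's plunger is pressed and its hook pushed out, 0 to 0.014 m (stop). About 0.005 when closed on a 6 mm post, 0 when shut on nothing. Spring: 6 N at 0, 9 N at 0.005, 14.4 N at 0.014; a squeeze of about 20 N holds it fully open.
- post_done (a point): Brass contact post (6 mm thick, upright) of the tested insert, on which the clip starts caught. Point on the post's axis, 62 mm above the bench and 15 mm below the post's top; a hex nut surrounds the foot up to 17 mm below the point. Axes as post_next, for its own nest.
- post_next (a point): Same point on the identical post of the next insert, in the nest with the raised lever; the clip must end here. Axes: x to the nest's back (strap and lever from 27 mm behind the post, up to 70 mm above the bench when down), z up. Insert top, all round the post, is 40 mm above the bench. The front (-x) is free for the clip's handle, as on the tested insert.
- nest_next_front (a point): Middle of the front edge of the next insert's nest, a grey plate 120 mm deep, 150 mm wide, 8 mm thick, fast on the bench; axes as post_next. The grey composite insert on it is 56 mm deep, 90 mm wide and starts 32 mm behind this edge; the post is 48 mm behind it.
- lever (a joint): Cam lever of the next insert's nest: 0 = fully down, level, clamped; grows as it is raised, to at most 1.1 rad. Stiff hinge (about 0.1 N m) that stays where it is left; starts at 0.55 to 0.95.
- lever_tip (a point): Middle of the black cylindrical grip (15 mm thick, 36 mm long) at the free end of the steel cam lever, 64 mm from its hinge. At lever 0 it is 62.5 mm above the bench, the grip's upper side then at 70 mm.
- lever_pivot (a point): Hinge of the cam lever, 58 mm above the bench, axis along the nest's x; axes as post_next. When down, the lever points from here along the nest's -y; its tip goes straight up from there as it opens.
- bushing: Bystander: bronze bushing, 42 mm across, 38 mm high, between the nests; origin under its middle. Leave it where it is.
- gudgeon_pin: Bystander: steel gudgeon pin, standing, 22 mm across, 58 mm high, between the nests; origin under its middle. Leave it where it is.
- buffer_pad: Bystander: red rubber buffer pad, 70 by 55 by 18 mm, lying between a nest and the robot; origin under its middle. Leave it where it is.
- spare_insert: Bystander: loose spare insert, grey, 60 by 94 by 30 mm, lying between a nest and the robot; origin under its middle. Leave it where it is.
- spanner: Bystander: spanner, lying at the left; origin under its middle. Leave it where it is.
- grease_tin: Bystander: blue grease tin, 60 mm across and high, at the right; origin under its middle. Leave it where it is.
- hex_plug: Bystander: brass hex plug, 26 mm across, 28 mm high, at the right; origin under its middle. Leave it where it is.

How it is judged:
On the way, in this order (a step that is already met when the one before it is completed fails the run):
1. the cam lever of the next insert is fully down while the clip is still on the tested insert (value of joint lever below 0.1 rad and distance between clip_mouth and post_done below 0.02 m), for 0.2 s.
2. the clip is round the next insert's post with its hook held open (value of joint hook above 0.009 m and x of post_next in the frame of clip between -0.001 and 0.01 m and y of post_next in the frame of clip between -0.006 and 0.008 m and z of post_next in the frame of clip between -0.015 and 0.015 m), for 0.1 s.
At the end, for the whole second after the job is handed in: The lever is down (within 0.1 rad); the clip's hook has closed on the next insert's post (plunger reading 4 to 8 mm, post between nose and hook bar, within 13 mm of the marked height); the clip is level and upright within 0.2 rad, at rest and let go (value of joint lever below 0.1 rad and value of joint hook between 0.004 and 0.008 m and x of post_next in the frame of clip between -0.002 and 0.003 m and y of post_next in the frame of clip between -0.006 and 0.007 m and z of post_next in the frame of clip between -0.013 and 0.013 m and angle between clip's own z axis and vertical below 0.2 rad and linear speed of clip below 0.01 m/s); the robot touches nothing.
It fails at once if a bystander was shifted by more than 15 mm (distance of any of bushing, gudgeon_pin, buffer_pad, spare_insert, spanner, grease_tin, hex_plug from where it was at the start of the episode above 0.015 m).
It also fails if it takes over 53 s, if anything falls off the work surface, if the arm or the gripper's body presses on something with over 40 N, if the wrist force passes 120 N, or if a joint passes its speed limit or range.

## Robot

A 6-joint arm with a two-finger parallel gripper is mounted at the origin on the work surface. World frame = base frame: x ahead of the robot, y to its left, z up, the work surface at z = 0. Lengths are in m, angles in rad, forces in N, time in s.
With the tool pointing down it reaches from about 0.225 to 0.875 m from the base axis. Payload 3.4 kg.
Tool frame: the origin (TCP) lies midway between the tips of the shut fingers; the grasp point (between the pads) lies 19 mm behind it (manip.pinch_z is the z of the grasp point in the tool frame, in m); z points along the fingers, x is the direction in which the jaws open and shut, and the axes are right-handed (so a half turn about z gives the same grasp; the last joint's range is limited). The gripper opens to 85 mm and grips with 20 to 120 N. Pads are 22 mm wide; open, the fingers measure 114 mm over their backs; the gripper's body (76 mm by 85 mm) begins 54 mm behind the grasp point. The pads swing forward as they close: fully open they stand 13 mm farther back than shut.
Start: joints at [-1.238, 0.276, 1.505, -0, 1.361, -0.121], TCP at [0.252, -0.517, 0.231] pointing down, gripper open.
Joint ranges: [-2.89, 2.89], [-0.75, 2.08], [0.22, 2.7], [-1.18, 4.32], [0.11, 2.71], [-2.7, 2.7]. Speed limits (rad/s): [2.57, 2.57, 3.14, 3.14, 3.14, 3.14].

## Interface

Orientations are given as a unit quaternion [w, x, y, z].
In Python, from rig import manip gives the robot as it stands. The module is installed in compiled form; this text tells all that it offers.
- The arm moves only by the tool drive_tool, never from a script. Its argument "steps" is a list of rows, each a list of 5 numbers: the shift along the tool's x, y, z in mm, then the turn about the tool's z in rad, then the gripper command: -1 is shut, 1 is fully open, values between are in proportion. A call has 1 to 5 rows; each row is the pose to reach, as a shift and turn from the pose measured when the call began, along the tool's axes at that moment; what a row does not reach only later rows make up. A row lasts 1/10 s, in which the tool goes at most 50 mm and 8.59 degrees, less where a joint would pass 70% of its speed; a pose out of reach is approached as far as the arm can. A call with a gripper value outside its range is refused whole. The fingers move at their own pace and stop on an object; "squeeze" is the grip in N (left out, the last holds). Time passes only in rows, so rows that repeat a pose let the fingers close. It gives the time, the measured TCP pose, the force and the opening at its end, in the units of the state.
- manip.get_state(): the state, without advancing time (a new reading comes with each control period).
- manip.get_image(name): name is "side" or "top"; returns the picture (400x640x3 uint8, blue, green, red); there is no depth.
- manip.get_calibration(name): a dict with "camera_matrix" (3x3 intrinsics, pixels), "distortion" ([k1, k2, p1, p2, k3] as OpenCV has them; the pictures are not rectified), "rvec" (rotation vector, rad) and "tvec" (3), from world to camera coordinates, as OpenCV has them. Camera axes: x right, y down, z forward; pixel columns grow to the right and rows downward; lengths in m; the calibration is good to about 2 mm. A picture is of the moment at which its call begins. get_calibration takes no time and is no camera call.
- manip.sign_off(): hands the job in, once; it reports no verdict.
Trained networks look in the newest picture that a camera, given by its name, has taken for a name from the list of things; names that differ only in an ending like _2 or _b are one class to them, and where a whole thing is asked for, a point or a joint stands for the part that bears it (a point fixed in the world has none). Each returns a list of dicts, best first, with "conf" (0 to 1); they miss things now and then, are a little off and sometimes report something else, mostly with a low value. They report only what shows in the picture. A call takes as long as a camera call.
- manip.masks_of(camera, name): "pixels" (400x640 bool, what is visible of it) and "location" ([column, row] in pixels, amid what is visible of it).
The state is a dict: "clock": time; "qpos": joint angles; "qd": joint speeds; "effort": joint torques, N m; "position": TCP position; "ee_rot": TCP orientation; "contact_force": force on the tool from outside, world axes, zero at the start; "moment": the same for the moment, N m; "width": finger opening in m.
Only numpy, scipy, OpenCV 4.12 (cv2) and the standard library are available. Lean on these libraries where they do the work, as an engineer would, in place of code of your own. Each camera call takes 0.05 s, during which the arm holds its last target.

## Working session

There is one attempt and no reset: what is moved stays moved. The work goes in short steps, Python scripts to look and compute and a tool call to move; the robot and the scene stay as the last step left them, time stands still between calls to the robot, and variables do not carry over. Pictures are saved under pics/ and viewed, and the job is handed in when it is done.

Besides the shell and the picture viewer there is one more tool, called after ">>>" in YAML: its name, and indented under it one key for each argument. drive_tool: Moves the arm, as the interface text tells. Its arguments: {"type":"object","properties":{"steps":{"type":"array","items":{"type":"array","items":{"type":"number"}}},"squeeze":{"type":"number"}},"required":["steps"]}

```bash
mkdir -p pics; ls
python3 - <<'E'
from rig import manip
import cv2,numpy as np
s=manip.get_state()
print({k:np.round(v,3).tolist() for k,v in s.items()}, manip.pinch_z)
for c in("side","top"):
    cv2.imwrite(f"pics/{c}0.png",manip.get_image(c))
    k=manip.get_calibration(c);R=cv2.Rodrigues(np.array(k["rvec"]))[0]
    print(c,np.round(k["camera_matrix"],1).tolist(),np.round(k["distortion"],3),"pos",np.round(-R.T@np.array(k["tvec"]).ravel(),3),np.round(R,2).tolist())
E
```

```text
pics
{'clock': 0.0, 'qpos': [-1.238, 0.277, 1.506, 0.0, 1.361, -0.121], 'qd': [0.001, -0.0, -0.0, -0.0, -0.0, -0.0], 'effort': [0.001, -41.677, -24.58, -0.0, 0.011, 0.0], 'position': [0.252, -0.516, 0.23], 'ee_rot': [-0.001, 0.848, -0.53, -0.001], 'contact_force': [0.358, -0.306, 0.658], 'moment': [0.021, 0.035, 0.01], 'width': 0.085} -0.0187
side [[403.9, 0.0, 321.0], [0.0, 403.9, 200.1], [0.0, 0.0, 1.0]] [0.022 0.    0.    0.    0.   ] pos [0.313 0.975 0.944] [[-0.98, -0.18, -0.01], [-0.11, 0.65, -0.75], [0.14, -0.74, -0.66]]
top [[383.3, 0.0, 316.3], [0.0, 383.3, 197.8], [0.0, 0.0, 1.0]] [0.016 0.    0.    0.    0.   ] pos [ 0.34  -0.024  1.036] [[-0.02, -1.0, -0.01], [-0.98, 0.02, -0.19], [0.19, 0.0, -0.98]]
```

View pics/side0.png

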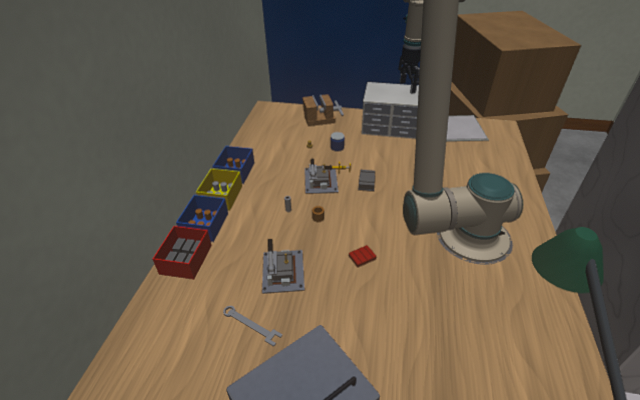

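View pics/top0.png

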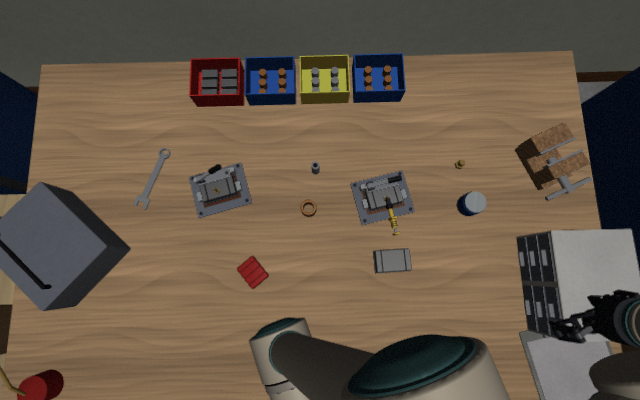

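Run:
```python
import cv2,numpy as np
t=cv2.imread("pics/top0.png");s=cv2.imread("pics/side0.png")
def up(i,x,y,w,h,f):return cv2.resize(i[y:y+h,x:x+w],None,fx=f,fy=f,interpolation=cv2.INTER_CUBIC)
cv2.imwrite("pics/a.png",np.hstack([up(t,180,155,80,70,5),up(t,340,165,80,80,5)[:350]]))
cv2.imwrite("pics/b.png",np.hstack([up(s,250,230,65,70,6),up(s,295,145,65,70,6)]))
```

```text
(no output)
```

View pics/a.png

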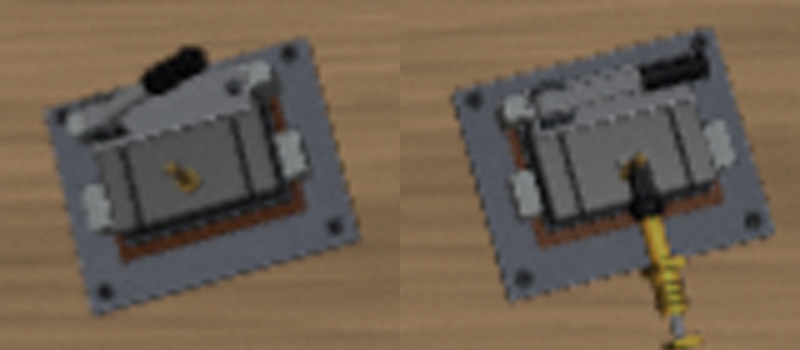

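View pics/b.png

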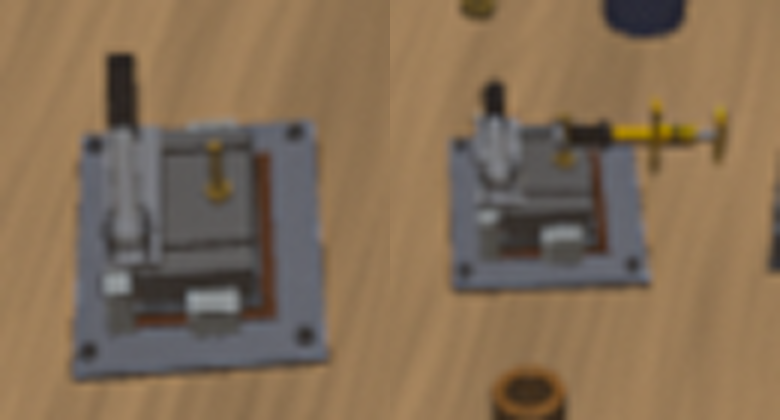

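```bash
cat > h.py <<'E'
import cv2,numpy as np
from rig import manip
CAL={c:manip.get_calibration(c) for c in("side","top")}
def ray(c,uv):
    k=CAL[c];R=cv2.Rodrigues(np.array(k["rvec"],float))[0];t=np.array(k["tvec"],float).ravel()
    p=cv2.undistortPoints(np.array([[uv]],float),np.array(k["camera_matrix"]),np.array(k["distortion"]))[0,0]
    o=-R.T@t;d=R.T@np.array([p[0],p[1],1.]);return o,d
def onz(c,uv,z):
    o,d=ray(c,uv);return o+d*(z-o[2])/d[2]
def tri(a,b):
    (o1,d1),(o2,d2)=ray("side",a),ray("top",b)
    d1/=np.linalg.norm(d1);d2/=np.linalg.norm(d2)
    A=np.stack([d1,-d2],1);s=np.linalg.lstsq(A,o2-o1,rcond=None)[0]
    p,q=o1+s[0]*d1,o2+s[1]*d2;return (p+q)/2,np.linalg.norm(p-q)
def proj(c,P):
    k=CAL[c];return cv2.projectPoints(np.array(P,float).reshape(-1,3),np.array(k["rvec"],float),np.array(k["tvec"],float),np.array(k["camera_matrix"]),np.array(k["distortion"]))[0].reshape(-1,2)
E
python3 - <<'E'
from h import *
for n in ["clip","post_next","post_done","nest_next_front","lever_tip","lever","clip_wings","clip_thumb"]:
  for c in("side","top"):
    for m in manip.masks_of(c,n)[:3]:
        p=m["pixels"];ys,xs=np.nonzero(p)
        print(n,c,round(m["conf"],2),np.round(m["location"],1),p.sum(),xs.min(),xs.max(),ys.min(),ys.max())
E
```

```text
clip side 0.58 [336.7 167.9] 77 325 346 164 169
clip top 0.65 [391.8 259.9] 874 373 411 247 274
clip top 0.53 [389.  208.9] 136 386 395 199 226
post_next side 0.58 [282.2 270.2] 1685 262 303 240 292
post_next top 0.94 [218.5 190.7] 2349 189 250 163 216
post_next top 0.23 [308.3 204.3] 174 301 315 199 216
post_done side 0.75 [321.1 181.8] 850 305 338 159 193
post_done top 0.6 [383.6 195.8] 2247 351 414 170 223
nest_next_front side 0.64 [282.3 271.7] 1747 262 303 239 293
nest_next_front top 0.84 [219.8 188.5] 2407 189 251 163 217
nest_next_front top 0.26 [392.2 258.7] 919 372 412 247 272
lever side 0.45 [269.3 253.8] 144 267 272 239 271
lever top 0.3 [397.3 231.5] 43 393 400 228 235
clip_wings side 0.54 [338.5 168. ] 116 323 350 163 171
clip_wings top 0.76 [390.  211.8] 265 385 399 196 234
```

```bash
cat > fit.py <<'E'
from h import *
from scipy.optimize import least_squares
T=cv2.imread("pics/top0.png");S=cv2.imread("pics/side0.png")
def gmask(I):
    d=I.astype(int);return ((d[...,2]-d[...,0])<12).astype(np.uint8)
C={"next":{"top":[[189,176.6],[241,163],[251.6,203],[199.4,218]]},
   "done":{"top":[[351,183.6],[402,170.8],[414.5,212],[362,225]]}}
# quad model: front-left etc. nest frame: x back. corners order (top img): back-left,back-right,front-right,front-left
L=np.array([[.12,.075],[.12,-.075],[0,-.075],[0,.075]])
def world(p,q,z):
    c,s=np.cos(p[2]),np.sin(p[2]);q=np.atleast_2d(q)
    return np.c_[p[0]+c*q[:,0]-s*q[:,1],p[1]+s*q[:,0]+c*q[:,1],np.full(len(q),z)]
if __name__=="__main__":
  for n in C:
    def soft(cam,I,poly):
        pass
    # IoU-free approach: score plate-edge contrast in both cams
    g={}
    for cam,I in(("top",T),("side",S)):
        d=cv2.GaussianBlur(I,(0,0),.6).astype(float);g[cam]=np.clip((d[...,2]-d[...,0]-5)/30,0,1) # 0 grey,1 wood
    c0=least_squares(lambda p:(proj("top",world(p,L,.008))-np.array(C[n]["top"])).ravel(),[.45,.2 if n=="next" else -.1,0]).x
    print(n,"corner fit",np.round(c0,4))
    t=np.linspace(.06,.94,30)
    def edge(p,cam):
        r=0;k=0
        for i in range(4):
            a,b=L[i],L[(i+1)%4];e=a+(b-a)*t[:,None]
            nrm=(np.array([.06,0])-(a+b)/2);nrm/=np.linalg.norm(nrm)
            for off,sg in((-.004,1),(-.0015,1),(.0015,-1),(.004,-1)):
                uv=proj(cam,world(p,e+nrm*off,.008))
                v=cv2.remap(g[cam].astype(np.float32),uv[None,:,0].astype(np.float32),uv[None,:,1].astype(np.float32),1)
                r+=sg*v.mean();k+=1
        return r
    from scipy.optimize import minimize
    for cams in(("top",),("side",),("top","side")):
        f=lambda p:-sum(edge(np.array(p)*[1,1,1],c) for c in cams)
        o=minimize(f,c0,method="Nelder-Mead",options=dict(initial_simplex=[c0,c0+[.004,0,0],c0+[0,.004,0],c0+[0,0,.03]],xatol=1e-5))
        print(n,cams,np.round(o.x,4),round(o.fun,2),"post",np.round(world(o.x,[.048,0],.062)[0],4))
E
python3 fit.py
```

```text
next corner fit [0.507  0.2276 0.2578]
next ('top',) [0.5082 0.229  0.2599] -6.39 post [0.5546 0.2414 0.062 ]
next ('side',) [0.5076 0.2325 0.2566] -5.85 post [0.554  0.2447 0.062 ]
next ('top', 'side') [0.508  0.2304 0.2564] -11.42 post [0.5544 0.2425 0.062 ]
done corner fit [ 0.4738 -0.2132  0.2207]
done ('top',) [ 0.4754 -0.2125  0.2256] -6.7 post [ 0.5222 -0.2018  0.062 ]
done ('side',) [ 0.4746 -0.207   0.2144] -4.23 post [ 0.5215 -0.1968  0.062 ]
done ('top', 'side') [ 0.4755 -0.2121  0.2275] -10.2 post [ 0.5223 -0.2013  0.062 ]
```

```bash
cat > ov.py <<'E'
from fit import *
P={"next":np.array([.5078,.2298,.258]),"done":np.array([.4752,-.2118,.226])}
def crop(cam,I,x,y,w,h,f,n):
    o=cv2.resize(I[y:y+h,x:x+w],None,fx=f,fy=f,interpolation=cv2.INTER_CUBIC)
    p=P[n]
    def d(pts,col,closed=True):
        uv=(proj(cam,pts)-[x,y]+.5)*f
        cv2.polylines(o,[np.round(uv).astype(int)],closed,col,1)
    d(world(p,L,.008),(0,255,0))
    d(world(p,L,.0),(0,128,0))
    ins=np.array([[.032,-.045],[.088,-.045],[.088,.045],[.032,.045]]);d(world(p,ins,.040),(255,255,0))
    d(np.r_[world(p,[.048,0],.077),world(p,[.048,0],.045)],(0,0,255),False)
    if n=="done":
        a=world(p,[.048,0],.062);b=world(p,[.048-.0555,0],.062);c=world(p,[.048-.0955,0],.062)
        d(np.r_[a,c],(255,0,255),False)
        d(np.r_[b+[0,0,.024],b-[0,0,.024]],(255,0,255),False);d(np.r_[c+[0,0,.017],c-[0,0,.017]],(255,0,255),False)
    return o
if __name__=="__main__":
    cv2.imwrite("pics/c.png",np.hstack([crop("top",T,185,155,72,72,5,"next"),crop("top",T,345,165,72,72,5,"done")]))
    cv2.imwrite("pics/d.png",np.hstack([crop("side",S,250,230,62,66,6,"next"),crop("side",S,298,145,62,66,6,"done")]))
E
python3 ov.py
```

```text
(no output)
```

View pics/c.png

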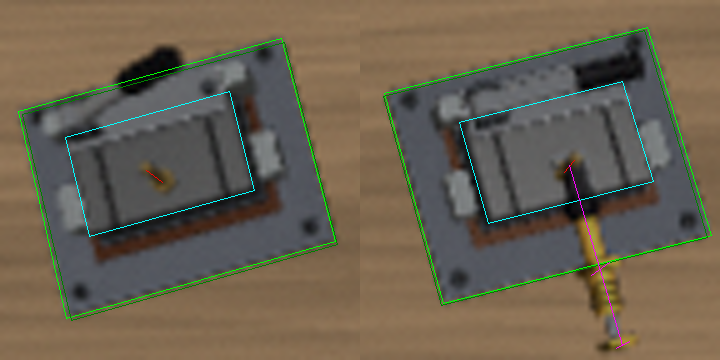

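View pics/d.png

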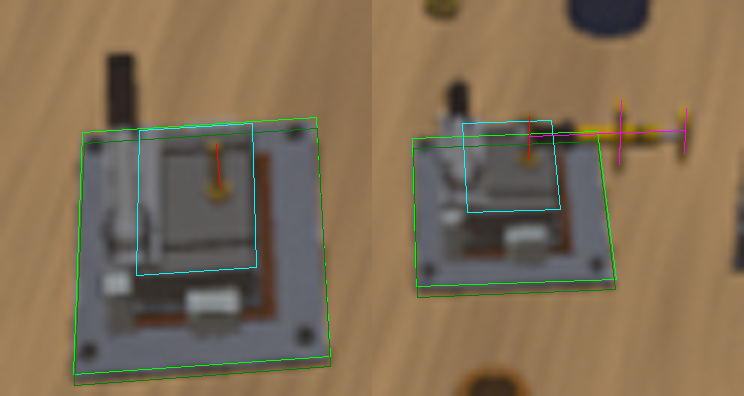

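Run:
```python
from ov import *
def tonest(w,p):
    c,s=np.cos(p[2]),np.sin(p[2]);d=w[:2]-p[:2];return np.r_[c*d[0]+s*d[1],-s*d[0]+c*d[1],w[2]]
for n,a,b in(("next tip",(270.2,244.7),(215,168.6)),("next post top",(285.7,253.8),(214,188.3)),("done tip",(374,97),None)):
    if b is None: continue
    w,e=tri(np.array(a)-.5,np.array(b)-.5);print(n,np.round(w,4),round(e,4),"nest",np.round(tonest(w,P["next"]),4))
# done grip, at z .0625, crop c right panel (608,70) 
w=onz("top",np.array([345+(608-360)/5,165+70/5])-.5,.066);print("done grip",np.round(tonest(w,P["done"]),4))
for z in(.09,.1,.11):
    w=onz("top",np.array([214.9,168.6])-.5,z);print(z,np.round(w,4),np.round(tonest(w,P["next"]),4))
```

```text
next tip [0.601  0.235  0.0997] 0.0014 nest [ 0.0915 -0.0187  0.0997]
next post top [0.5553 0.2423 0.078 ] 0.0008 nest [ 0.0491 -0.      0.078 ]
done grip [ 0.0909 -0.0327  0.066 ]
0.09 [0.6044 0.2381 0.09  ] [ 0.0956 -0.0167  0.09  ]
0.1 [0.6017 0.2353 0.1   ] [ 0.0922 -0.0186  0.1   ]
0.11 [0.5989 0.2325 0.11  ] [ 0.0887 -0.0206  0.11  ]
```

```bash
cat > go.py <<'E'
import sys,numpy as np
from scipy.spatial.transform import Rotation as Ro
from rig import manip
s=manip.get_state()
w,x,y,z=s["ee_rot"];R=Ro.from_quat([x,y,z,w]).as_matrix()
p=np.array(s["position"]);yaw=np.arctan2(R[1,0],R[0,0])
print("t %.2f pos %s yaw %.3f tilt %.3f width %.4f F %s"%(s["clock"],np.round(p,4),yaw,np.arccos(-R[2,2]),s["width"],np.round(s["contact_force"],1)))
if len(sys.argv)>1:
    t=np.array([float(a) for a in sys.argv[1:4]])
    print("shift mm",np.round(R.T@(t-p)*1000,1),"turn %.3f"%(yaw-float(sys.argv[4]) if len(sys.argv)>4 else 0))
E
python3 go.py .604 .222 .231 .258
python3 -c "
from h import *
for uv in((320,262),(320,240),(252,272),(392,260)):print(uv,onz('top',uv,0))"
```

```text
t 0.90 pos [ 0.2521 -0.5168  0.2313] yaw -1.117 tilt 0.000 width 0.0854 F [-0.4  0.1 -0.1]
shift mm [-5.098e+02 -6.402e+02  3.000e-01] turn -1.375
(320, 262) [ 0.3633959  -0.02566673  0.        ]
(320, 240) [ 0.42182999 -0.02716137  0.        ]
(252, 272) [0.34162451 0.15552202 0.        ]
(392, 260) [ 0.36416057 -0.21748083  0.        ]
```

>>> drive_tool:
  steps:
    - [-31, -39, 0, -0.14, -1]
    - [-62, -78, 0, -0.28, -1]
    - [-93, -117, 0, -0.42, -1]
    - [-124, -156, 0, -0.56, -1]
    - [-155, -195, 0, -0.7, -1]
  squeeze: 30

```text
clock: 1.4
position: [0.3599, -0.2903, 0.2315]
ee_rot: [0.0, 0.979, -0.205, 0.0]
contact_force: [0.7, -0.8, 0.4]
width: 0.0124
```

```bash
python3 go.py .604 .222 .231 .258
```

```text
t 1.40 pos [ 0.3599 -0.2903  0.2315] yaw -0.412 tilt 0.001 width 0.0124 F [ 0.7 -0.8  0.4]
shift mm [ 1.850e+01 -5.672e+02  4.000e-01] turn -0.670
```

>>> drive_tool:
  steps:
    - [2, -49, 0, -0.13, -1]
    - [4, -98, 0, -0.26, -1]
    - [6, -147, 0, -0.39, -1]
    - [8, -196, 0, -0.52, -1]
    - [10, -245, 0, -0.67, -1]

```text
clock: 1.9
position: [0.4678, -0.0679, 0.2319]
ee_rot: [0.001, 0.991, 0.132, 0.001]
contact_force: [1.3, -0.5, -0.5]
width: -0.0002
```

```bash
python3 go.py .604 .222 .15 .258
```

```text
t 1.90 pos [ 0.4678 -0.0679  0.2319] yaw 0.264 tilt 0.002 width -0.0002 F [ 1.3 -0.5 -0.5]
shift mm [ 207.  -244.5   81.8] turn 0.006
```

>>> drive_tool:
  steps:
    - [31, -37, 0, 0, -1]
    - [62, -74, 0, 0, -1]
    - [93, -111, 0, 0, -1]
    - [124, -148, 20, 0, -1]
    - [155, -185, 40, 0, -1]

```text
clock: 2.4
position: [0.5686, 0.1494, 0.1939]
ee_rot: [0.001, 0.991, 0.132, 0.002]
contact_force: [0.6, -1.1, -0.0]
width: -0.0002
```

>>> drive_tool:
  steps:
    - [26, -30, 20, 0, -1]
    - [52, -60, 41, 0, -1]
    - [52, -60, 41, 0, -1]

```text
clock: 2.7
position: [0.6033, 0.225, 0.1489]
ee_rot: [-0.0, 0.991, 0.134, 0.0]
contact_force: [-0.2, -0.8, -0.6]
width: 0.0
```

```bash
python3 go.py .604 .222 .07 .258
python3 - <<'E'
from h import *
for c in("side","top"): cv2.imwrite(f"pics/{c}1.png",manip.get_image(c))
a=cv2.imread("pics/side1.png");b=cv2.imread("pics/top1.png")
cv2.imwrite("pics/e.png",np.hstack([cv2.resize(a[190:310,230:350],None,fx=3.3,fy=3.3,interpolation=2),cv2.resize(b[120:240,160:280],None,fx=3.3,fy=3.3,interpolation=2)]))
E
```

```text
t 2.70 pos [0.6033 0.225  0.1489] yaw 0.268 tilt 0.000 width 0.0000 F [-0.2 -0.8 -0.6]
shift mm [-0.1  3.1 78.9] turn 0.010
```

View pics/e.png

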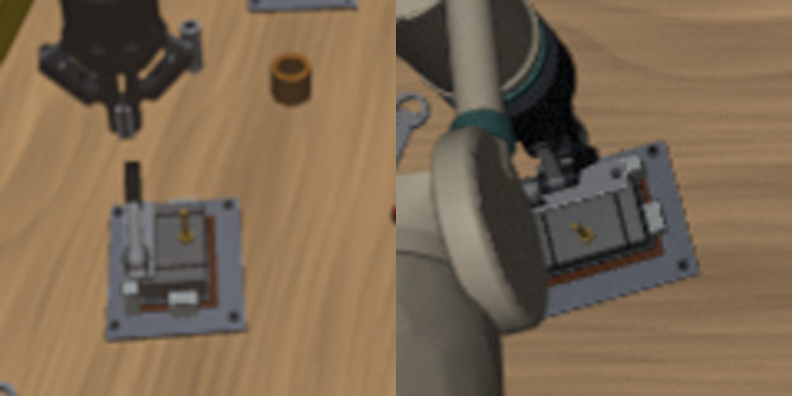

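The view shows the shut fingers at (122,130) in the left crop, just over the black grip at (133,180). Pressing down now.

>>> drive_tool:
  steps:
    - [0, 3, 20, 0, -1]
    - [0, 3, 40, 0, -1]
    - [0, 3, 55, 0, -1]
    - [0, 3, 65, 0, -1]
    - [0, 3, 72, 0, -1]

```text
clock: 3.3
position: [0.6039, 0.2171, 0.0805]
ee_rot: [0.001, 0.991, 0.132, 0.001]
contact_force: [-1.4, -1.2, 1.5]
width: -0.0001
```

>>> drive_tool:
  steps:
    - [0, 0, 4, 0, -1]
    - [0, 0, 8, 0, -1]
    - [0, 0, 9, 0, -1]

```text
clock: 3.6
position: [0.6038, 0.217, 0.0714]
ee_rot: [0.001, 0.991, 0.132, 0.001]
contact_force: [1.0, -0.2, 1.2]
width: -0.0001
```

```bash
python3 go.py .604 .222 .07 .258
```

```text
t 3.60 pos [0.6038 0.217  0.0714] yaw 0.265 tilt 0.003 width -0.0001 F [ 1.  -0.2  1.2]
shift mm [ 1.4 -4.7  1.4] turn 0.007
```

>>> drive_tool:
  steps:
    - [0, 0, 2, 0, -1]
    - [0, 0, 3, 0, -1]
    - [0, 0, 4, 0, -1]

```text
clock: 3.9
position: [0.6042, 0.2172, 0.0695]
ee_rot: [0.001, 0.991, 0.132, 0.002]
contact_force: [-3.2, -2.1, 14.1]
width: -0.0
```

```bash
python3 go.py
```

```text
t 3.90 pos [0.6042 0.2172 0.0695] yaw 0.265 tilt 0.005 width -0.0000 F [-3.2 -2.1 14.1]
```

>>> drive_tool:
  steps:
    - [0, 0, -30, 0, -1]
    - [0, 0, -80, 0, -1]
    - [0, 0, -120, 0, 0.2]
    - [-10, 20, -120, 0, 0.2]

```text
clock: 4.3
position: [0.6034, 0.1988, 0.1964]
ee_rot: [-0.001, 0.991, 0.133, 0.009]
contact_force: [0.2, -0.6, -0.7]
width: 0.0282
```

```bash
python3 go.py .37 -.03 .06 .226;  python3 - <<'E'
from h import *
a=manip.get_image("side")
cv2.imwrite("pics/f.png",cv2.resize(a[190:310,230:350],None,fx=5,fy=5,interpolation=2))
E
```

```text
t 4.30 pos [0.6034 0.1988 0.1964] yaw 0.268 tilt 0.018 width 0.0282 F [ 0.2 -0.6 -0.7]
shift mm [-288.   158.8  131.4] turn 0.042
```

View pics/f.png

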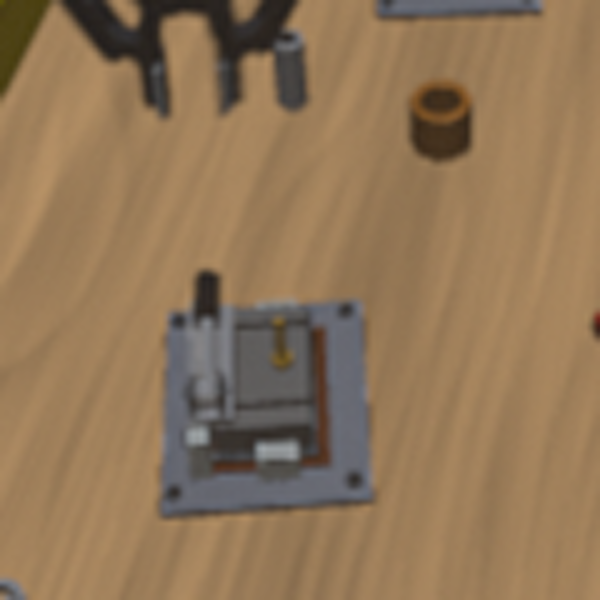

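The lever at (207,290–400) in the crop now lies down, as on the tested nest. Next is a bench touch to calibrate the fingertip height at about 50 mm opening.

>>> drive_tool:
  steps:
    - [-43, 23, 0, 0, 0.18]
    - [-86, 47, 0, 0, 0.18]
    - [-129, 71, 0, 0.02, 0.18]
    - [-172, 95, 0, 0.04, 0.18]
    - [-215, 119, 20, 0.04, 0.18]

```text
clock: 4.85
position: [0.4262, 0.0234, 0.1744]
ee_rot: [0.002, 0.994, 0.113, 0.007]
contact_force: [0.1, -1.3, -0.2]
width: 0.0501
```

>>> drive_tool:
  steps:
    - [-36, 20, 30, 0, 0.18]
    - [-73, 40, 60, 0, 0.18]
    - [-73, 40, 90, 0, 0.18]
    - [-73, 40, 90, 0, 0.18]

```text
clock: 5.25
position: [0.3611, -0.0316, 0.081]
ee_rot: [0.001, 0.994, 0.112, 0.003]
contact_force: [-1.0, 0.4, -0.1]
width: 0.0502
```

```bash
python3 go.py .37 -.03 .01 .226
```

```text
t 5.25 pos [ 0.3611 -0.0316  0.081 ] yaw 0.224 tilt 0.007 width 0.0502 F [-1.   0.4 -0.1]
shift mm [ 8.5  0.3 71. ] turn -0.002
```

>>> drive_tool:
  steps:
    - [0, 0, 30, 0, 0.18]
    - [0, 0, 60, 0, 0.18]
    - [0, 0, 77, 0, 0.18]
    - [0, 0, 79, 0, 0.18]
    - [0, 0, 79, 0, 0.18]

```text
clock: 5.75
position: [0.3629, -0.0314, 0.0024]
ee_rot: [0.001, 0.994, 0.112, 0.004]
contact_force: [0.5, -0.1, 0.3]
width: 0.0502
```

>>> drive_tool:
  steps:
    - [0, 0, 1, 0, 0.18]
    - [0, 0, 2, 0, 0.18]

```text
clock: 5.95
position: [0.3645, -0.0316, 0.0015]
ee_rot: [0.001, 0.994, 0.112, 0.005]
contact_force: [0.1, -0.9, 0.0]
width: 0.0498
```

>>> drive_tool:
  steps:
    - [0, 0, 1, 0, 0.18]
    - [0, 0, 2, 0, 0.18]

```text
clock: 6.15
position: [0.3652, -0.0318, -0.0]
ee_rot: [0.002, 0.994, 0.112, 0.006]
contact_force: [0.5, 0.8, -0.2]
width: 0.0504
```

>>> drive_tool:
  steps:
    - [0, 0, 1, 0, 0.18]
    - [0, 0, 2, 0, 0.18]
    - [0, 0, 2, 0, 0.18]

```text
clock: 6.45
position: [0.365, -0.0317, -0.0021]
ee_rot: [0.001, 0.994, 0.112, 0.006]
contact_force: [-0.8, 0.2, 0.4]
width: 0.0504
```

>>> drive_tool:
  steps:
    - [0, 0, 1, 0, 0.18]
    - [0, 0, 2, 0, 0.18]
    - [0, 0, 2, 0, 0.18]

```text
clock: 6.75
position: [0.3651, -0.0318, -0.003]
ee_rot: [0.001, 0.994, 0.112, 0.006]
contact_force: [-2.8, 0.3, 21.4]
width: 0.0502
```

>>> drive_tool:
  steps:
    - [0, 0, 1, 0, 0.18]
    - [0, 0, 2, 0, 0.18]
    - [0, 0, 2, 0, 0.18]

```text
clock: 7.05
position: [0.3651, -0.0318, -0.0031]
ee_rot: [0.002, 0.994, 0.112, 0.006]
contact_force: [-4.2, 1.2, 34.5]
width: 0.0501
```

>>> drive_tool:
  steps:
    - [0, 0, -40, 0, 0.5]
    - [0, 0, -90, 0, 0.5]
    - [0, 0, -140, 0, 0.5]
    - [0, 0, -145, 0, 0.5]

```text
clock: 7.45
position: [0.3674, -0.0326, 0.1473]
ee_rot: [0.004, 0.994, 0.112, 0.012]
contact_force: [0.3, -0.4, 0.0]
width: 0.0643
```

```bash
cat >> go.py <<'E'
print("R",np.round(R,3).tolist())
E
python3 go.py .4489 -.2178 .13 .226
```

```text
t 7.45 pos [ 0.3674 -0.0326  0.1473] yaw 0.225 tilt 0.025 width 0.0643 F [ 0.3 -0.4  0. ]
shift mm [ 37.7 198.5  20.2] turn -0.001
R [[0.974, 0.223, 0.024], [0.223, -0.975, -0.005], [0.022, 0.01, -1.0]]
```

>>> drive_tool:
  steps:
    - [10, 50, 0, 0, 0.5]
    - [20, 100, 0, 0, 0.5]
    - [30, 150, 0, 0, 0.5]
    - [37, 190, 5, 0, 0.5]
    - [38, 198, 15, 0, 0.5]

```text
clock: 7.95
position: [0.452, -0.2227, 0.1349]
ee_rot: [0.006, 0.994, 0.111, 0.013]
contact_force: [-0.8, -0.2, 0.2]
width: 0.0643
```

>>> drive_tool:
  steps:
    - [0, 0, 5, 0, 0.5]
    - [0, 0, 5, 0, 0.5]

```text
clock: 8.15
position: [0.4507, -0.2216, 0.1281]
ee_rot: [0.005, 0.994, 0.11, 0.012]
contact_force: [0.3, 0.8, -0.4]
width: 0.064
```

```bash
python3 go.py .4489 -.2178 .069 .226;  python3 - <<'E'
from h import *
a=manip.get_image("side");b=manip.get_image("top");cv2.imwrite("pics/side2.png",a)
cv2.imwrite("pics/g.png",np.hstack([cv2.resize(x,None,fx=5,fy=5,interpolation=2) for x in(a[120:220,290:370],b[140:240,340:420])]))
E
```

```text
t 8.15 pos [ 0.4507 -0.2216  0.1281] yaw 0.221 tilt 0.025 width 0.0640 F [ 0.3  0.8 -0.4]
shift mm [-2.2 -4.8 59. ] turn -0.005
R [[0.975, 0.219, 0.024], [0.22, -0.976, -0.007], [0.022, 0.012, -1.0]]
```

View pics/g.png

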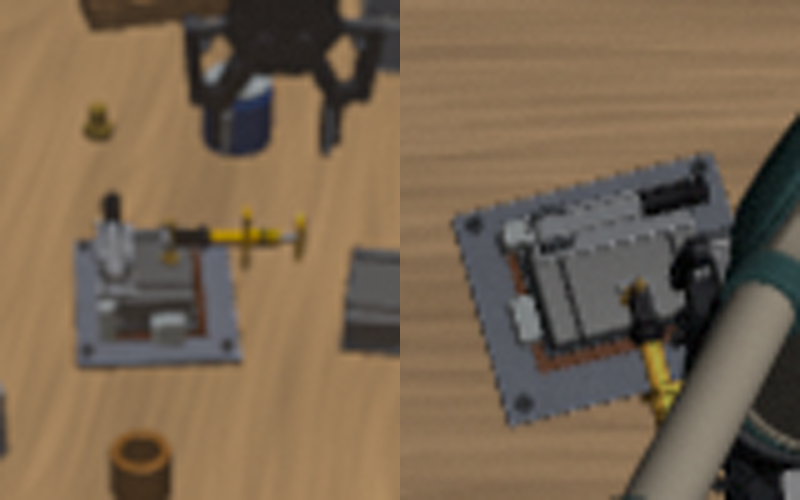

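>>> drive_tool:
  steps:
    - [-2, -5, 15, 0, 0.5]
    - [-2, -5, 30, 0, 0.5]
    - [-2, -5, 35, 0, 0.5]
    - [-2, -5, 35, 0, 0.5]

```text
clock: 8.65
position: [0.4484, -0.2158, 0.0942]
ee_rot: [0.005, 0.994, 0.112, 0.012]
contact_force: [-0.2, 0.5, 0.6]
width: 0.064
```

```bash
python3 go.py .4489 -.2178 .069 .226;  python3 - <<'E'
from h import *
a=manip.get_image("side");b=manip.get_image("top");cv2.imwrite("pics/side3.png",a)
cv2.imwrite("pics/g2.png",np.hstack([cv2.resize(x,None,fx=6,fy=6,interpolation=2) for x in(a[130:210,300:365],b[180:260,365:430])]))
E
```

```text
t 8.65 pos [ 0.4484 -0.2158  0.0942] yaw 0.224 tilt 0.026 width 0.0640 F [-0.2  0.5  0.6]
shift mm [-0.6  1.8 25.2] turn -0.002
R [[0.975, 0.222, 0.025], [0.222, -0.975, -0.007], [0.023, 0.012, -1.0]]
```

View pics/g2.png

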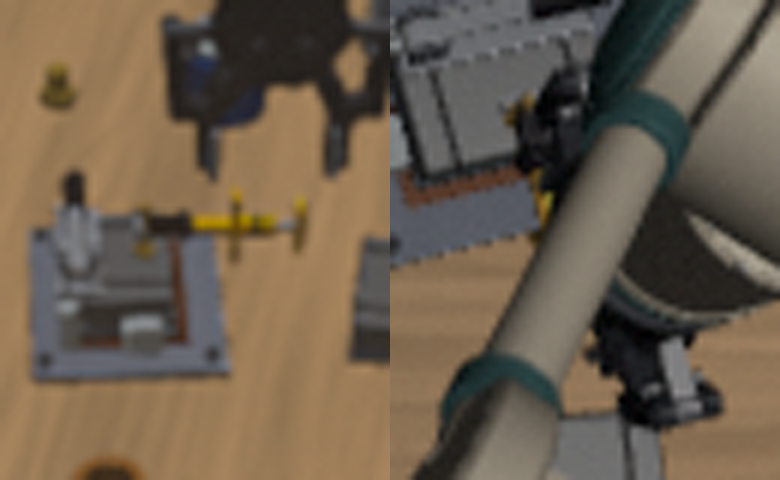

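The tips at (212,178) and (330,170) straddle the wings (236) and thumb plate (300) evenly, so I go down.

>>> drive_tool:
  steps:
    - [-1, 2, 10, 0, 0.5]
    - [-1, 2, 20, 0, 0.5]
    - [-1, 2, 25, 0, 0.5]
    - [-1, 2, 25, 0, 0.5]

```text
clock: 9.15
position: [0.4487, -0.2187, 0.0689]
ee_rot: [0.005, 0.994, 0.111, 0.012]
contact_force: [1.0, -0.2, 0.3]
width: 0.0641
```

```bash
python3 go.py .4489 -.2178 .069 .226;  python3 - <<'E'
from h import *
a=manip.get_image("side");b=manip.get_image("top");cv2.imwrite("pics/side4.png",a)
cv2.imwrite("pics/g3.png",np.hstack([cv2.resize(x,None,fx=6,fy=6,interpolation=2) for x in(a[130:210,300:365],b[180:260,365:430])]))
E
```

```text
t 9.15 pos [ 0.4487 -0.2187  0.0689] yaw 0.223 tilt 0.026 width 0.0641 F [ 1.  -0.2  0.3]
shift mm [ 0.4 -0.8 -0.1] turn -0.003
R [[0.975, 0.221, 0.025], [0.221, -0.975, -0.007], [0.023, 0.012, -1.0]]
```

View pics/g3.png

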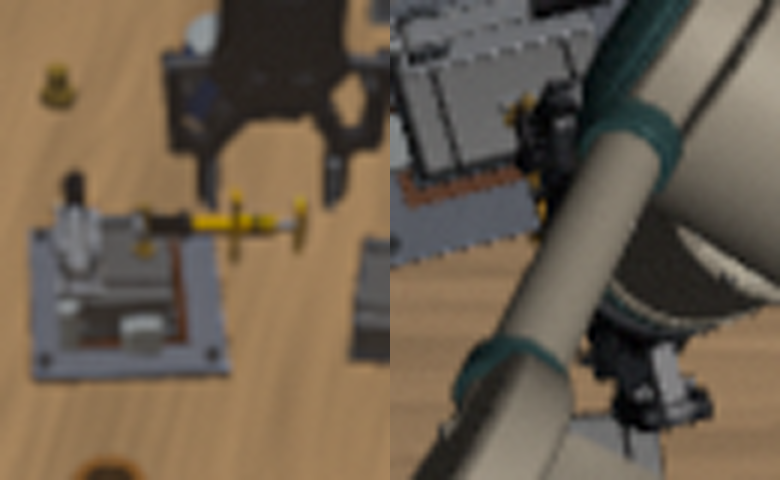

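>>> drive_tool:
  steps:
    - [0, 0, 0, 0, -1]
    - [0, 0, 0, 0, -1]
    - [0, 0, 0, 0, -1]
    - [0, 0, 0, 0, -1]
    - [0, 0, 0, 0, -1]
  squeeze: 30

```text
clock: 9.75
position: [0.4494, -0.2191, 0.0698]
ee_rot: [0.005, 0.994, 0.111, 0.013]
contact_force: [-0.4, -0.4, 0.0]
width: 0.0343
```

```bash
python3 go.py .4489 -.2178 .069 .226;  python3 - <<'E'
from h import *
a=manip.get_image("side");b=manip.get_image("top");cv2.imwrite("pics/side5.png",a)
cv2.imwrite("pics/g4.png",np.hstack([cv2.resize(x,None,fx=6,fy=6,interpolation=2) for x in(a[130:210,300:365],b[180:260,365:430])]))
E
```

```text
t 9.75 pos [ 0.4494 -0.2191  0.0698] yaw 0.223 tilt 0.028 width 0.0343 F [-0.4 -0.4  0. ]
shift mm [-0.2 -1.4  0.8] turn -0.003
R [[0.975, 0.221, 0.026], [0.222, -0.975, -0.008], [0.024, 0.014, -1.0]]
```

View pics/g4.png

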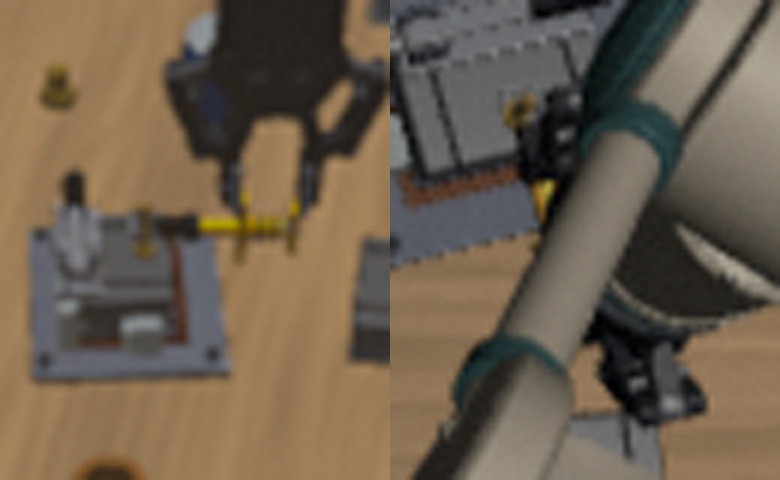

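Hook is open (width 34 mm, nose drawn clear of the post at (145,230)), with no side force. Lifting straight up.

>>> drive_tool:
  steps:
    - [0, 0, -8, 0, -1]
    - [0.5, 0, -20, 0, -1]
    - [1, 0.5, -40, 0, -1]
    - [1.5, 1, -70, 0, -1]
    - [1.5, 1, -70, 0, -1]

```text
clock: 10.35
position: [0.4518, -0.2209, 0.144]
ee_rot: [0.008, 0.994, 0.111, 0.016]
contact_force: [0.2, -0.7, -0.0]
width: 0.0344
```

>>> drive_tool:
  steps:
    - [0, 0, 0, 0, -1]
    - [0, 0, 0, 0, -1]

```text
clock: 10.55
position: [0.4517, -0.2208, 0.144]
ee_rot: [0.008, 0.994, 0.111, 0.016]
contact_force: [0.1, 0.7, -1.1]
width: 0.0346
```

```bash
python3 go.py .4817 .2230 .14 .258;  python3 - <<'E'
from h import *
a=manip.get_image("side");b=manip.get_image("top");cv2.imwrite("pics/side6.png",a);cv2.imwrite("pics/top6.png",b)
cv2.imwrite("pics/g5.png",np.hstack([cv2.resize(x,None,fx=5,fy=5,interpolation=2) for x in(a[100:210,290:370],b[150:260,355:435])]))
E
```

```text
t 10.55 pos [ 0.4517 -0.2208  0.144 ] yaw 0.224 tilt 0.036 width 0.0346 F [ 0.1  0.7 -1.1]
shift mm [ 127.5 -426.2   -0.7] turn -0.034
R [[0.975, 0.221, 0.034], [0.222, -0.975, -0.013], [0.03, 0.02, -0.999]]
```

View pics/g5.png

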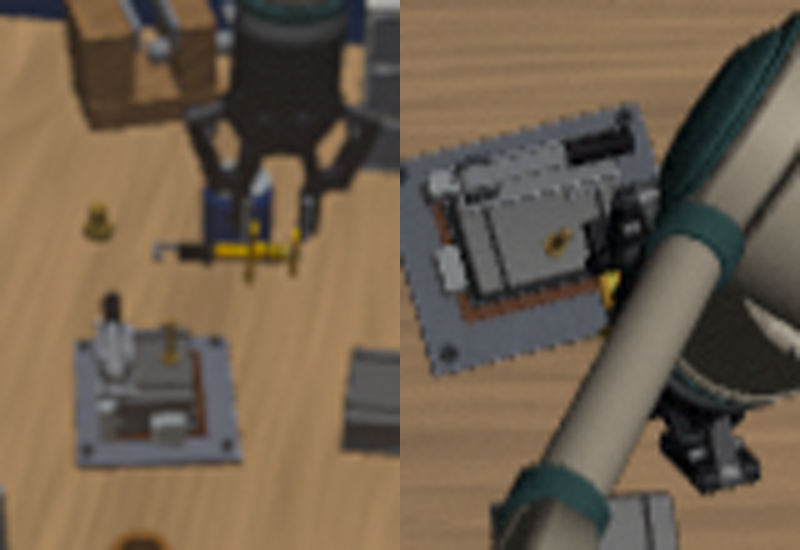

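>>> drive_tool:
  steps:
    - [10, -30, 0, 0, -1]
    - [23, -75, 0, 0, -1]
    - [36, -120, 0, 0, -1]
    - [49, -165, 0, 0, -1]
    - [62, -210, 0, 0, -1]

```text
clock: 11.15
position: [0.4644, -0.0003, 0.1402]
ee_rot: [0.007, 0.994, 0.111, 0.015]
contact_force: [1.3, 0.0, -0.8]
width: 0.0345
```

>>> drive_tool:
  steps:
    - [12, -40, 0, 0, -1]
    - [24, -80, 0, 0, -1]
    - [36, -120, 0, 0, -1]
    - [42, -140, 0, -0.03, -1]
    - [42, -140, 0, -0.03, -1]

```text
clock: 11.65
position: [0.474, 0.1481, 0.1379]
ee_rot: [0.007, 0.992, 0.128, 0.014]
contact_force: [-0.2, -1.1, -0.8]
width: 0.0346
```

```bash
python3 go.py .4823 .2215 .14 .258
```

```text
t 11.65 pos [0.474  0.1481 0.1379] yaw 0.257 tilt 0.031 width 0.0346 F [-0.2 -1.1 -0.8]
shift mm [ 26.8 -68.8  -2.6] turn -0.001
R [[0.967, 0.254, 0.029], [0.254, -0.967, -0.011], [0.025, 0.018, -1.0]]
```

>>> drive_tool:
  steps:
    - [14, -34, 0, 0, -1]
    - [27, -69, -3, 0, -1]
    - [27, -69, -3, 0, -1]
    - [27, -69, -3, 0, -1]

```text
clock: 12.05
position: [0.482, 0.221, 0.1395]
ee_rot: [0.008, 0.992, 0.128, 0.013]
contact_force: [-0.8, -0.4, -1.1]
width: 0.0347
```

```bash
python3 go.py .4823 .2215 .11 .258;  python3 - <<'E'
from h import *
a=manip.get_image("side");b=manip.get_image("top");cv2.imwrite("pics/side7.png",a);cv2.imwrite("pics/top7.png",b)
cv2.imwrite("pics/g6.png",np.hstack([cv2.resize(x,None,fx=5,fy=5,interpolation=2) for x in(a[190:300,250:330],b[140:250,180:260])]))
E
```

```text
t 12.05 pos [0.482  0.221  0.1395] yaw 0.258 tilt 0.030 width 0.0347 F [-0.8 -0.4 -1.1]
shift mm [-0.2 -0.9 29.5] turn -0.000
R [[0.967, 0.255, 0.027], [0.255, -0.967, -0.012], [0.023, 0.019, -1.0]]
```

View pics/g6.png

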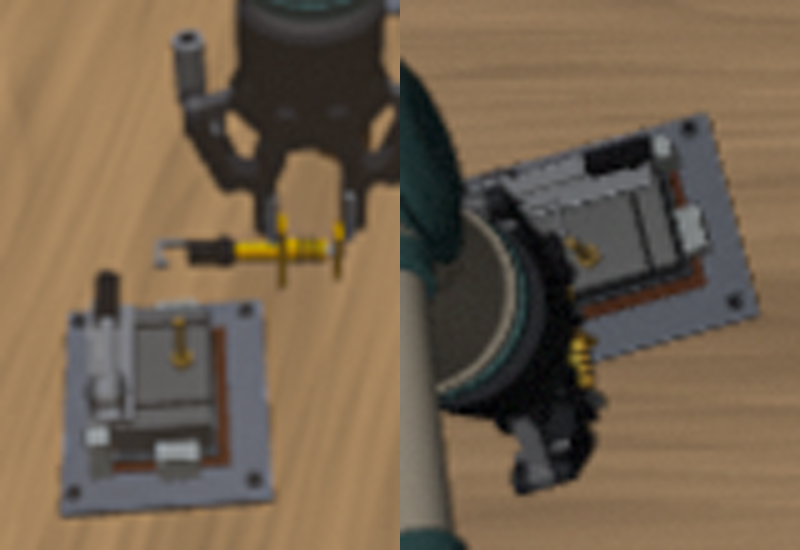

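```bash
cat > chk.py <<'E'
from h import *
from scipy.spatial.transform import Rotation as Ro
import sys
def pred(cam,x0,y0,f):
    s=manip.get_state();w,x,y,z=s["ee_rot"];R=Ro.from_quat([x,y,z,w]).as_matrix();p=np.array(s["position"])
    for n,v in dict(gapmid=(75,-1.6,7.8),nose_end=(68,-1.6,7.8),wing_top=(15.5,-1.6,-16.2),wing_bot=(15.5,-1.6,31.8),thumb_top=(-15.5,-1.6,-9.2),thumb_bot=(-15.5,-1.6,24.8)).items():
        W=p+R@np.array(v)/1000;print(cam,n,np.round(W,4),np.round((proj(cam,W)[0]-[x0,y0]+.5)*f,1))
pred("side",250,190,5);pred("top",180,140,5)
E
python3 chk.py
```

```text
side gapmid [0.5542 0.2407 0.1336] [173.9 249.3]
side nose_end [0.5474 0.2389 0.1335] [186.6 248.8]
side wing_top [0.496  0.2259 0.1562] [281.8 214.5]
side wing_bot [0.4973 0.2253 0.1082] [282.4 273.5]
side thumb_top [0.4662 0.2179 0.1485] [338.5 220.8]
side thumb_bot [0.4671 0.2175 0.1145] [337.8 262.6]
top gapmid [0.5542 0.2407 0.1336] [142.1 220. ]
top nose_end [0.5474 0.2389 0.1335] [145.5 233.6]
top wing_top [0.496  0.2259 0.1562] [156.3 330. ]
top wing_bot [0.4973 0.2253 0.1082] [184.9 343.7]
top thumb_top [0.4662 0.2179 0.1485] [176.1 395.2]
top thumb_bot [0.4671 0.2175 0.1145] [195.9 402.7]
```

>>> drive_tool:
  steps:
    - [-0.5, -1, 15, 0, -1]
    - [-0.5, -1.5, 30, 0, -1]
    - [-0.5, -1.5, 45, 0, -1]
    - [-0.5, -1.5, 45, 0, -1]
    - [-0.5, -1.5, 45, 0, -1]

```text
clock: 12.65
position: [0.4821, 0.2198, 0.0947]
ee_rot: [0.008, 0.992, 0.127, 0.012]
contact_force: [-0.3, 0.3, -0.3]
width: 0.0349
```

```bash
python3 go.py .4823 .2215 .068 .258; python3 chk.py
python3 - <<'E'
from h import *
a=manip.get_image("side");b=manip.get_image("top");cv2.imwrite("pics/side8.png",a);cv2.imwrite("pics/top8.png",b)
cv2.imwrite("pics/g7.png",np.hstack([cv2.resize(x,None,fx=8,fy=8,interpolation=2) for x in(a[225:295,260:310],b[155:225,200:250])]))
E
```

```text
t 12.65 pos [0.4821 0.2198 0.0947] yaw 0.255 tilt 0.030 width 0.0349 F [-0.3  0.3 -0.3]
shift mm [-0.  -2.1 26.7] turn -0.003
R [[0.968, 0.251, 0.027], [0.252, -0.968, -0.013], [0.022, 0.019, -1.0]]
side gapmid [0.5545 0.2402 0.0886] [178.9 303.7]
side nose_end [0.5477 0.2384 0.0884] [191.3 303.1]
side wing_top [0.4963 0.2255 0.1112] [283.9 270.4]
side wing_bot [0.4976 0.2249 0.0633] [284.6 326.4]
side thumb_top [0.4665 0.2176 0.1035] [339.2 276.2]
side thumb_bot [0.4674 0.2171 0.0696] [338.6 315.8]
top gapmid [0.5545 0.2402 0.0886] [168.6 239.2]
top nose_end [0.5477 0.2384 0.0884] [171.8 252.3]
top wing_top [0.4963 0.2255 0.1112] [182.8 344.8]
top wing_bot [0.4976 0.2249 0.0633] [208.8 357.2]
top thumb_top [0.4665 0.2176 0.1035] [201.5 406.9]
top thumb_bot [0.4674 0.2171 0.0696] [219.5 413.7]
```

View pics/g7.png

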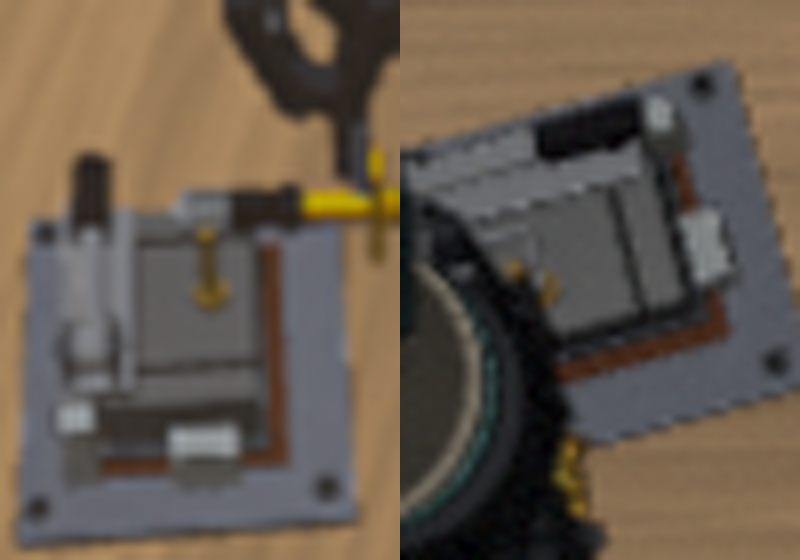

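Run:
```python
from h import *
from ov import world,P
b=cv2.imread("pics/top8.png");a=cv2.imread("pics/side8.png")
def z(I,x,y,w,h,f):return cv2.convertScaleAbs(cv2.resize(I[y:y+h,x:x+w],None,fx=f,fy=f,interpolation=cv2.INTER_CUBIC),alpha=1.6,beta=0)
cv2.imwrite("pics/i.png",np.hstack([z(a,277,240,25,30,16),z(b,203,175,25,30,16)]))
for h in(.045,.077,.0886):
  W=world(P["next"],[.048,0],h);print(h,(proj("side",W)-[277,240]+.5)*16,(proj("top",W)-[203,175]+.5)*16)
```

```text
0.045 [[155.12375096 341.99026759]] [[231.8516994  263.93185644]]
0.077 [[143.63604504 223.78421581]] [[179.31019234 223.06179152]]
0.0886 [[139.36535437 179.86448698]] [[159.42110018 207.59188689]]
```

View pics/i.png

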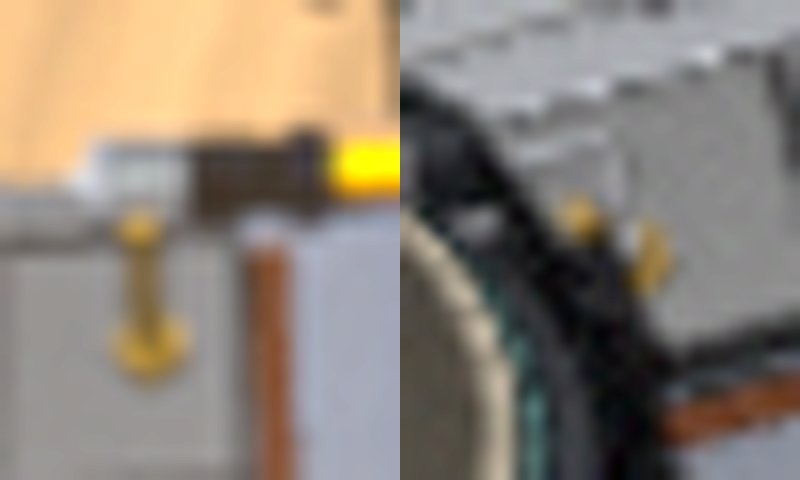

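Hook gap at cols 98–190 (left view) spans the post at 138; in the top view the post (560,200 at clip height) lies inside the shank (≈610). Lowering with a small left correction.

>>> drive_tool:
  steps:
    - [0, -1.3, 0, 0, -1]
    - [0, -1.3, 5, 0, -1]
    - [0.3, -1.3, 10, 0, -1]
    - [0.3, -1.3, 14, 0, -1]
    - [0.3, -1.3, 14, 0, -1]

```text
clock: 13.25
position: [0.4826, 0.2215, 0.0806]
ee_rot: [0.008, 0.992, 0.127, 0.013]
contact_force: [-0.3, -0.2, -0.1]
width: 0.0347
```

```bash
python3 go.py .4823 .2215 .068 .258
```

```text
t 13.25 pos [0.4826 0.2215 0.0806] yaw 0.255 tilt 0.030 width 0.0347 F [-0.3 -0.2 -0.1]
shift mm [-0.6 -0.3 12.6] turn -0.003
R [[0.967, 0.252, 0.027], [0.252, -0.968, -0.013], [0.023, 0.019, -1.0]]
```

>>> drive_tool:
  steps:
    - [0, 0, 4, 0, -1]
    - [0, 0, 8, 0, -1]
    - [0, 0, 12, 0, -1]
    - [0, 0, 12, 0, -1]
    - [0, 0, 12, 0, -1]

```text
clock: 13.75
position: [0.4828, 0.2213, 0.0685]
ee_rot: [0.008, 0.992, 0.127, 0.012]
contact_force: [0.5, 0.2, -0.5]
width: 0.0348
```

```bash
python3 go.py .4823 .2215 .068 .258
python3 - <<'E'
from h import *
a=manip.get_image("side");b=manip.get_image("top");cv2.imwrite("pics/side9.png",a)
def z(I,x,y,w,h,f):return cv2.convertScaleAbs(cv2.resize(I[y:y+h,x:x+w],None,fx=f,fy=f,interpolation=cv2.INTER_CUBIC),alpha=1.6,beta=0)
cv2.imwrite("pics/j.png",np.hstack([z(a,265,225,48,48,8),z(b,203,165,48,48,8)]))
E
```

```text
t 13.75 pos [0.4828 0.2213 0.0685] yaw 0.255 tilt 0.030 width 0.0348 F [ 0.5  0.2 -0.5]
shift mm [-0.5 -0.3  0.4] turn -0.003
R [[0.967, 0.252, 0.027], [0.252, -0.968, -0.013], [0.023, 0.019, -1.0]]
```

View pics/j.png

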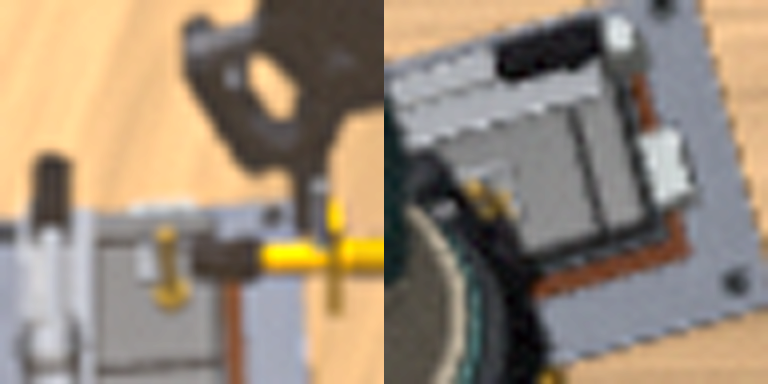

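Post stands between hook bar (145) and nose (195), no contact force. Let go gently.

>>> drive_tool:
  steps:
    - [0, 0, 0, 0, -0.1]
    - [0, 0, 0, 0, 0]
    - [0, 0, 0, 0, 0.08]
    - [0, 0, 0, 0, 0.2]
    - [0, 0, 0, 0, 0.4]

```text
clock: 14.35
position: [0.4831, 0.2214, 0.0689]
ee_rot: [0.008, 0.992, 0.127, 0.013]
contact_force: [0.1, -0.0, -0.3]
width: 0.0599
```

>>> drive_tool:
  steps:
    - [0, 0, 0, 0, 0.5]
    - [0, 0, 0, 0, 0.5]
    - [0, 0, 0, 0, 0.5]

```text
clock: 14.65
position: [0.4832, 0.2215, 0.0689]
ee_rot: [0.008, 0.992, 0.127, 0.013]
contact_force: [-0.9, -0.2, -0.7]
width: 0.0642
```

```bash
python3 go.py .4823 .2215 .068 .258
python3 - <<'E'
from h import *
a=manip.get_image("side");b=manip.get_image("top");cv2.imwrite("pics/side10.png",a)
def z(I,x,y,w,h,f):return cv2.convertScaleAbs(cv2.resize(I[y:y+h,x:x+w],None,fx=f,fy=f,interpolation=cv2.INTER_CUBIC),alpha=1.6,beta=0)
cv2.imwrite("pics/k.png",np.hstack([z(a,265,215,60,60,6.5),z(b,203,165,60,60,6.5)]))
E
```

```text
t 14.65 pos [0.4832 0.2215 0.0689] yaw 0.255 tilt 0.030 width 0.0642 F [-0.9 -0.2 -0.7]
shift mm [-0.9 -0.3  0.8] turn -0.003
R [[0.967, 0.252, 0.028], [0.253, -0.968, -0.012], [0.024, 0.019, -1.0]]
```

View pics/k.png

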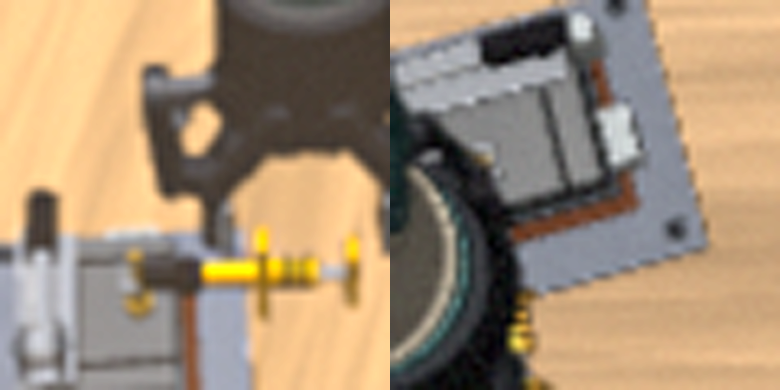

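Hook has closed on the post at (135,270); clip level and clear of the fingers. Lifting away.

>>> drive_tool:
  steps:
    - [0, 0, -8, 0, 0.5]
    - [0.5, 0, -20, 0, 0.5]
    - [1, 1, -50, 0, 0.5]
    - [2.5, 2, -100, 0, 0.5]
    - [2.5, 2, -120, 0, 0.5]

```text
clock: 15.25
position: [0.4852, 0.2224, 0.1944]
ee_rot: [0.007, 0.992, 0.127, 0.017]
contact_force: [0.5, 0.1, 0.0]
width: 0.0639
```

>>> drive_tool:
  steps:
    - [-40, 30, -20, 0, 0.5]
    - [-80, 60, -20, 0, 0.5]
    - [-120, 90, -20, 0, 0.5]
    - [-150, 110, -20, 0, 0.5]
    - [-150, 110, -20, 0, 0.5]

```text
clock: 15.75
position: [0.3632, 0.076, 0.2124]
ee_rot: [0.008, 0.992, 0.125, 0.016]
contact_force: [-0.1, 0.4, 0.3]
width: 0.0641
```

```bash
python3 go.py
python3 - <<'E'
from h import *
import ov
a=manip.get_image("side");b=manip.get_image("top");cv2.imwrite("pics/side11.png",a);cv2.imwrite("pics/top11.png",b)
p=ov.P["next"];ov.P["done"]=p
def z(I,x,y,w,h,f):return cv2.convertScaleAbs(cv2.resize(I[y:y+h,x:x+w],None,fx=f,fy=f,interpolation=cv2.INTER_CUBIC),alpha=1.6,beta=0)
cv2.imwrite("pics/l.png",np.vstack([np.hstack([z(a,255,225,65,42,6),z(b,195,165,65,42,6)]),np.hstack([ov.crop("side",a,255,225,65,50,6,"done"),ov.crop("top",b,195,195,65,50,6,"done")])]))
E
```

```text
t 15.75 pos [0.3632 0.076  0.2124] yaw 0.252 tilt 0.037 width 0.0641 F [-0.1  0.4  0.3]
R [[0.968, 0.249, 0.035], [0.249, -0.968, -0.011], [0.031, 0.02, -0.999]]
```

View pics/l.png

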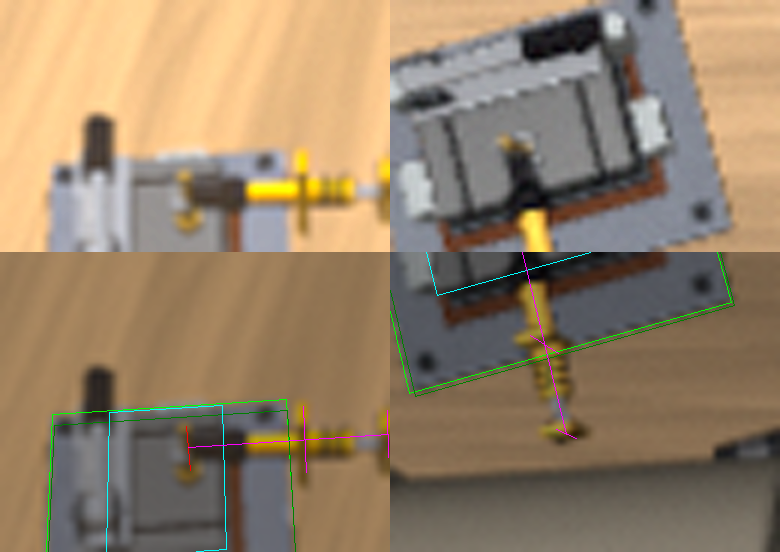

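View pics/side11.png

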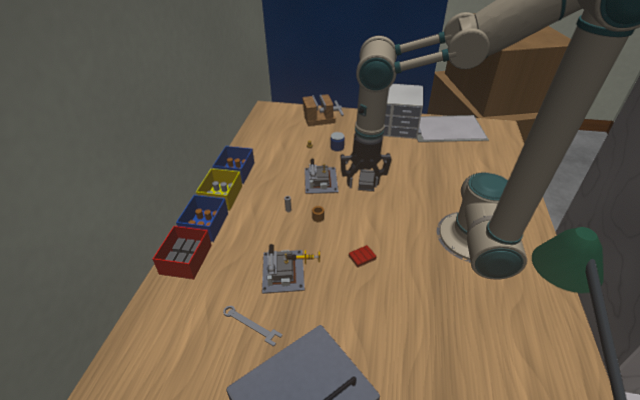

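The overlay of the clip model on the next post matches both views. The hook is on the post at (185,190), the clip is level, the lever is down, and the bystanders look unmoved. Handing in.

```bash
python3 go.py; python3 -c "
from rig import manip
print(manip.sign_off())"
```

```text
t 15.85 pos [0.3675 0.0781 0.213 ] yaw 0.253 tilt 0.040 width 0.0641 F [-0.3  0.9  0.2]
R [[0.967, 0.25, 0.039], [0.251, -0.968, -0.009], [0.036, 0.019, -0.999]]
the job is handed in; nothing more can be done
None
```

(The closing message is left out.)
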